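# Swing the turn-buttons off a hive window panel by tracing its gap

### The arm

A 6-joint arm with a two-finger parallel gripper is mounted at the origin on the work surface. World frame = base frame: x ahead of the robot, y to its left, z up, the work surface at z = 0. Lengths are in m, angles in rad, forces in N, time in s.
With the tool pointing down it reaches from about 0.25 to 0.725 m from the base axis. Payload 4 kg.
Tool frame: the origin (TCP) lies midway between the tips of the shut fingers; the grasp point (between the pads) lies 19 mm behind it; z points along the fingers, y is the line along which they close (so a half turn about z gives the same grasp; the last joint's range is limited). The gripper opens to 85 mm and grips with 20 to 120 N. Pads are 22 mm wide; open, the fingers measure 114 mm over their backs; the gripper's body (76 mm by 85 mm) begins 54 mm behind the grasp point. The pads swing forward as they close: fully open they stand 13 mm farther back than shut.
Start: joints at [-1.253, 0.241, 0.005, 1.335, 0, 1.571], TCP at [0.156, -0.475, 0.231] pointing down, gripper open.
Joint ranges: [-2.72, 2.72], [-1.05, 1.87], [-1.09, 1.28], [-1.99, 2.15], [-1.42, 1.44], [-3.14, 3.14]. Speed limits (rad/s): [2.79, 2.79, 3.14, 3.14, 3.14, 3.14].

### API

Orientations are given as a unit quaternion [x, y, z, w].
In Python, from bench import * gives the robot as it stands.
- The arm moves only by the shell command python3 -m creep 'ROWS'. ROWS is JSON, one flat list of numbers, 7 for each row, row after row: the shift along the tool's x, y, z each as a share of 60 cm, from -1 to 1, then the turn, a rotation vector about the tool's x, y, z each as a share of 360 degrees, from -1 to 1, then the opening, from -1 (shut) to 1 (fully open). In form: [tx, ty, tz, ax, ay, az, fingers, tx, ty, tz, ax, ay, az, fingers, ...]. A call has 1 to 10 rows; each row is the pose to reach, as a shift and turn from the pose commanded when the call began, along the tool's axes at that moment, turning the shorter way round; what a row does not reach only later rows make up. A row lasts 1/10 s, in which the tool goes at most 50 mm and 8.59 degrees, less where a joint would pass 70% of its speed; a pose out of reach is approached as far as the arm can. A call with a number of a shift or a turn outside -1 to 1 is refused whole. A call with a gripper value outside its range is refused whole. The fingers move at their own pace and stop on an object; the grip force is fixed at half the most. Time passes only in rows, so rows that repeat a pose let the fingers close. It gives the time, the measured TCP pose, the force, the opening and the grip force at its end, in the units of the state.
- read_state(): the state, without advancing time (a new reading comes with each control period).
- read_camera(name): name is "side" or "top"; returns a dict with "pixels" (400x640x3 uint8, red, green, blue), "z_map" (400x640 float32, m along the optical axis (not along the pixel's ray), 0 where there is no reading), "camera_matrix" (3x3 intrinsics, pixels), "view" (4x4, takes a point from world to camera coordinates). Camera axes: x right, y down, z forward; pixel columns grow to the right and rows downward; lengths in m; the calibration is good to about 2 mm. A picture is of the moment at which its call begins.
- job_done(): hands the job in; it is judged then, once.
Trained networks look in a picture, given as the dict that the camera call returned (one of the last four; its "shot" number tells which), for a name from the list of things; names that differ only in an ending like _2 or _b are one class to them, and where a whole thing is asked for, a point or a joint stands for the part that bears it (a point fixed in the world has none). Each returns a list of dicts, best first, with "score" (0 to 1); they miss things now and then, are a little off and sometimes report something else, mostly with a low value. They report only what shows in the picture. A call takes as long as a camera call. They do not tell look-alikes from the thing itself.
- silhouettes(picture, label): "region" (400x640 bool, what is visible of it) and "position" ([column, row] as shares, 0 to 1, of the picture: columns of its width, rows of its height, amid what is visible of it).
- tip_of(picture, label): "position" ([column, row] as shares, 0 to 1, of the picture: columns of its width, rows of its height: a listed point, or the origin of a listed thing).
The state is a dict: "clock": time; "joints": joint angles; "joint_velocities": joint speeds; "effort": joint torques, N m; "tcp_pos": TCP position; "orientation": TCP orientation; "ft_force": force on the tool from outside, world axes, zero at the start; "wrist_torque": the same for the moment, N m; "opening": finger opening in m; "gripper_force": force on a finger pad.
Only numpy, scipy, OpenCV 4.12 (cv2) and the standard library are available. Lean on these libraries where they do the work, as an engineer would, in place of code of your own. Each camera call takes 0.05 s, during which the arm holds its last target. There are 200 camera calls.

### The job

Free the panel of the wooden hive window frame for removal: take the square-handled stylus out of the tool rack, set its tip down into the wide notch at the start of the gap between panel and frame, and guide it slowly (about 3 to 4 cm per second) and lightly along the gap, round the corner to the gap's far end, without lifting it out on the way, so that its shank swings each of the three steel turn-buttons clear of the panel. Then stand the stylus fully home in its empty rack hole. The gripper itself must not touch the frame or the turn-buttons, and the other two tools in the rack, the jar lid lying on the panel and the amber jar stay as they are.

Things in the scene. Friction and masses are not known exactly. Their poses are not given: they have to be found in the camera images.
- frame: hive window frame, flat, fixed, 255 (x) x 320 (y) x 28 mm: pale rails around a plywood panel, all level at z = 28 mm. An L-shaped gap 20 mm wide, 14 mm deep (dark floor at z = 14) runs along two sides of the panel: first along +y at x = -60 mm (side nearest the robot), then along +x at y = +95 mm. Origin mid underside. Turn-buttons pivot on the rails, 22 mm outside the gap's centreline
- seam_start (a point): start of the gap, on its centreline and floor: frame x = -60, y = -97 mm. Here the gap widens into a notch 40 x 35 mm (frame x -70 to -30, y -115 to -80 mm)
- seam_corner (a point): corner of the gap, where the two centrelines meet, on the floor: frame x = -60, y = +95 mm
- seam_end (a point): far end of the gap, on the centreline and floor: frame x = +70, y = +95 mm, 12 mm before the end wall
- tab1 (a joint): first turn-button: steel bar 58 x 16 x 8 mm with round ends, 1 mm above the frame. Pivot at frame x = -82, y = -55 mm; far end 50 mm from it. Angle in rad: 0 = straight across the gap onto the panel, grows as it swings in the direction of tracing; from 1.0 clear of the panel, 1.57 (stop) = along the rail. Stiff (0.035 N m), stays where left; turned back it stops at -0.3
- tab2 (a joint): second turn-button, the same, pivot at frame x = -82, y = +25 mm
- tab3 (a joint): third turn-button, the same, pivot on the left rail at frame x = 0, y = +117 mm; at 0 it points to frame -y, and it swings towards frame +x
- tab1_end (a point): free end of the first turn-button, on its top face
- tab2_end (a point): free end of the second turn-button, on its top face
- tab3_end (a point): free end of the third turn-button, on its top face
- rack: dark wooden tool rack, a block 190 (x) x 70 (y) x 75 mm high, fixed, with three upright square through-holes 16 mm wide in a row along its x axis, 62 mm apart; each holds one tool. Origin at the middle of the underside
- rack_hole0 (a point): mouth of one end hole (rack x = -62 mm), at the rack's top face
- rack_hole1 (a point): mouth of the middle hole, at the rack's top face
- rack_hole2 (a point): mouth of the other end hole (rack x = +62 mm), at the rack's top face
- stylus: stylus 155 mm long, 110 g, upright in one of the holes: round steel shank 10 mm thick from tip to 65 mm, then a square pale wooden handle 22 x 22 mm from 65 to 155 mm (the only square handle, the tallest tool). Origin at the tip, z up the tool, x and y square to the handle's sides. In its hole the shoulder rests on the rack's top, the tip 10 mm above the bench
- stylus_tip (a point): tip of the stylus's shank (its lower end)
- driver: screwdriver with a bulbous black round handle, 34 mm thick, standing in a rack hole; top 150 mm above the bench; origin at its tip; leave alone
- file: tool with a slim round brown wooden handle, standing in a rack hole; top 142 mm above the bench; origin at its tip; leave alone
- jar_lid: loose steel jar lid, 70 mm across and 12 mm high, lying on the panel; origin at the middle of its underside; leave alone
- jar: closed amber glass jar, 72 mm across and 100 mm high, standing to the left of the frame; origin at the middle of its underside; leave alone
Not all that is in view belongs to the job. What is shaped like the stylus but blue, green or purple is not meant.

How it is judged:
On the way, in this order (a step that is already met when the one before it is completed fails the run):
1. the stylus's tip is down in the notch at the start of the gap (z of stylus_tip in the frame of frame below 0.024 m and horizontal distance between stylus_tip and seam_start below 0.018 m), for 0.1 s.
2. the first turn-button is swung off the panel with the tip down in the gap's first leg (z of stylus_tip in the frame of frame below 0.024 m and x of stylus_tip in the frame of frame between -0.073 and -0.047 m and y of stylus_tip in the frame of frame above -0.06 m and value of joint tab1 above 1 rad), for 0.05 s.
3. the second turn-button is swung off the panel with the tip down in the gap's first leg (z of stylus_tip in the frame of frame below 0.024 m and x of stylus_tip in the frame of frame between -0.073 and -0.047 m and y of stylus_tip in the frame of frame above 0.02 m and value of joint tab2 above 1 rad), for 0.05 s.
4. the tip reaches the corner, down in the gap (z of stylus_tip in the frame of frame below 0.024 m and horizontal distance between stylus_tip and seam_corner below 0.014 m), for 0.05 s.
5. the third turn-button is swung off the panel with the tip down in the gap's second leg (z of stylus_tip in the frame of frame below 0.024 m and y of stylus_tip in the frame of frame between 0.082 and 0.108 m and x of stylus_tip in the frame of frame above -0.005 m and value of joint tab3 above 1 rad), for 0.05 s.
6. the tip reaches the far end of the gap, down in it (z of stylus_tip in the frame of frame below 0.024 m and horizontal distance between stylus_tip and seam_end below 0.015 m), for 0.05 s.
At the end, for the whole second after the job is handed in: All three turn-buttons stand at more than 1.0 rad, clear of the panel, and the stylus stands at rest in a rack hole: its tip within 8 mm of the hole's axis, its shoulder on the rack within 4 mm, upright within 0.1 rad (value of joint each of tab1, tab2, tab3 above 1 rad and (horizontal distance between stylus and rack_hole0 below 0.008 m or horizontal distance between stylus and rack_hole1 below 0.008 m or horizontal distance between stylus and rack_hole2 below 0.008 m) and z of stylus in the frame of rack between 0.006 and 0.014 m and angle between stylus's own z axis and vertical below 0.1 rad and linear speed of stylus below 0.02 m/s); the robot touches nothing.
It fails at once if the stylus moves faster than 0.12 m/s while its tip is in the gap (z of stylus_tip in the frame of frame below 0.024 m and x of stylus_tip in the frame of frame between -0.09 and 0.1 m and y of stylus_tip in the frame of frame between -0.13 and 0.125 m and linear speed of stylus above 0.12 m/s).
It fails at once if the tip is lifted out of the gap (12 mm above the panel) after the first turn-button is off and before the third is (value of joint tab1 above 1 rad and value of joint tab3 below 1 rad and z of stylus_tip in the frame of frame above 0.04 m).
It fails at once if the stylus presses on the frame with more than 25 N (contact force between stylus and frame above 25 N).
It fails at once if the gripper touches the frame or a turn-button (contact force between any of the fingers, the arm and frame above 1 N).
It fails at once if another tool in the rack, the jar lid or the jar is disturbed by more than 20 mm (distance of any of driver, file, jar_lid, jar from where it was at the start of the episode above 0.02 m).
It also fails if it takes over 69 s, if anything falls off the work surface, if the arm or the gripper's body presses on something with over 40 N, if the wrist force passes 120 N, or if a joint passes its speed limit or range.

## Working session

There is one attempt and no reset: what is moved stays moved. The work goes in short steps, Python scripts to look and compute and a shell command to move; the robot and the scene stay as the last step left them, time stands still between calls to the robot, and variables do not carry over. Pictures are saved under pics/ and viewed, at most 10 in all, crops included, and the job is handed in when it is done.

```bash
mkdir -p pics; ls
cat > h.py <<'E'
from bench import *
import numpy as np, cv2
from scipy.spatial.transform import Rotation as R
def pts(p):
    K=np.array(p["camera_matrix"]);V=np.array(p["view"]);z=p["z_map"]
    v,u=np.mgrid[0:400,0:640]
    c=np.stack([(u-K[0,2])*z/K[0,0],(v-K[1,2])*z/K[1,1],z],-1)
    T=np.linalg.inv(V); w=c@T[:3,:3].T+T[:3,3]; w[z==0]=np.nan
    return w
def ray(p,pos):
    K=np.array(p["camera_matrix"]);T=np.linalg.inv(np.array(p["view"]))
    u,v=pos[0]*640,pos[1]*400
    d=T[:3,:3]@np.array([(u-K[0,2])/K[0,0],(v-K[1,2])/K[1,1],1]); return T[:3,3],d
def atz(p,pos,z):
    o,d=ray(p,pos); return o+d*(z-o[2])/d[2]
def proj(p,X):
    c=np.array(p["view"])@np.append(X,1); q=np.array(p["camera_matrix"])@c[:3]; return q[:2]/q[2]
E
python3 - <<'E'
from h import *
np.set_printoptions(precision=4,suppress=True)
s=read_state();print(s)
for n in("top","side"):
    p=read_camera(n);cv2.imwrite(f"pics/{n}1.png",p["pixels"][...,::-1]);w=pts(p)
    print(n,"cam at",np.linalg.inv(np.array(p["view"]))[:3,3])
    for l in("stylus","driver","file","rack","frame","jar","jar_lid","tab1"):
        for d in silhouettes(p,l)[:3]:
            m=d["region"];q=w[m];q=q[~np.isnan(q[:,0])]
            print(l,round(d["score"],2),np.array(d["position"])*[640,400],m.sum(),np.nanpercentile(q,[2,50,98],axis=0).round(3).tolist() if len(q) else None)
    for l,z in(("seam_start",.014),("seam_corner",.014),("seam_end",.014),("tab1_end",.037),("tab2_end",.037),("tab3_end",.037),("rack_hole0",.075),("rack_hole1",.075),("rack_hole2",.075),("stylus_tip",.01),("frame",0),("rack",0)):
        for d in tip_of(p,l)[:2]: print(l,round(d["score"],2),np.array(d["position"])*[640,400],atz(p,d["position"],z))
E
```

```text
pics
{'clock': 0.0, 'joints': array([-1.253 ,  0.2414,  0.0037,  1.3352,  0.    ,  1.5708]), 'joint_velocities': array([-0.0005, -0.0019,  0.0008, -0.0009, -0.001 , -0.0001]), 'effort': array([  0.0009, -37.2317,  25.2408,   0.0169,   0.0003,  -0.    ]), 'tcp_pos': array([ 0.156 , -0.4744,  0.2304]), 'orientation': array([ 0.9874,  0.1582, -0.0002, -0.001 ]), 'ft_force': array([-0.2688,  1.3909, -0.2434]), 'wrist_torque': array([ 0.0152, -0.031 ,  0.023 ]), 'gripper_force': 0.0, 'opening': 0.0853920943817183}
top cam at [0.3735 0.0121 1.1944]
stylus 0.74 [491.52 170.  ] 300 [[0.611, -0.502, -0.001], [0.622, -0.421, 0.119], [0.661, -0.414, 0.158]]
stylus 0.73 [460.416 168.92 ] 199 [[0.618, -0.357, 0.021], [0.627, -0.342, 0.13], [0.637, -0.335, 0.159]]
stylus 0.72 [495.808 208.32 ] 279 [[0.515, -0.488, -0.0], [0.527, -0.428, 0.123], [0.544, -0.419, 0.158]]
driver 0.8 [451.52 253.2 ] 193 [[0.402, -0.338, 0.082], [0.416, -0.321, 0.144], [0.43, -0.313, 0.154]]
file 0.72 [445.696 231.32 ] 2052 [[0.384, -0.368, 0.003], [0.472, -0.316, 0.074], [0.57, -0.293, 0.08]]
file 0.55 [453.696 228.2  
[... 3020 characters left out ...]
5 0.014 ]
seam_corner 0.97 [282.688 203.12 ] [0.4665 0.1371 0.014 ]
tab1_end 0.26 [414.208 266.6  ] [ 0.5704 -0.3081  0.037 ]
rack_hole0 0.91 [392.128 274.12 ] [ 0.4741 -0.3336  0.075 ]
rack_hole0 0.81 [414.08 268.  ] [ 0.5307 -0.3442  0.075 ]
rack_hole1 0.91 [392.128 274.12 ] [ 0.4741 -0.3336  0.075 ]
rack_hole1 0.81 [414.08 268.  ] [ 0.5307 -0.3442  0.075 ]
rack_hole2 0.91 [392.128 274.12 ] [ 0.4741 -0.3336  0.075 ]
rack_hole2 0.81 [414.08 268.  ] [ 0.5307 -0.3442  0.075 ]
stylus_tip 0.63 [467.2  297.52] [ 0.6226 -0.4347  0.01  ]
stylus_tip 0.6 [436.224 315.   ] [ 0.5214 -0.4368  0.01  ]
rack 0.79 [390.208 299.4  ] [ 0.4761 -0.3355  0.    ]
rack 0.39 [369.6 282.6] [ 0.4725 -0.2637  0.    ]
```

View pics/top1.png

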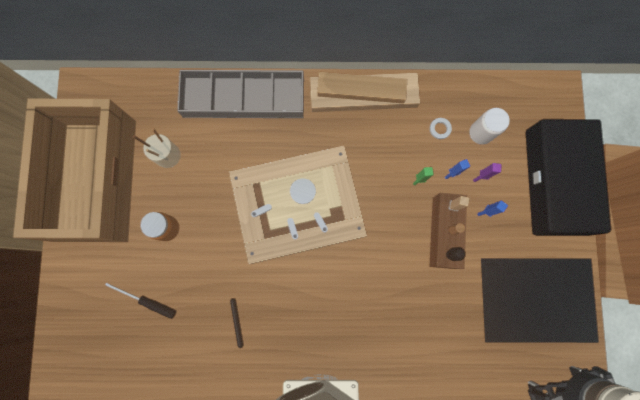

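View pics/side1.png

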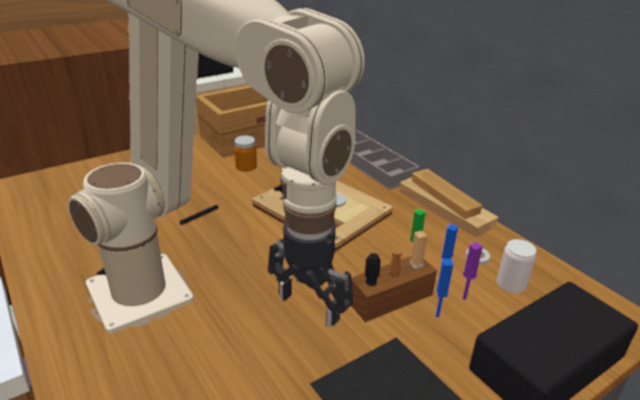

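The top view shows the frame centred near (297,205), yawed about 14°. The rack is at (449,230), with the pale square stylus in its far end hole at (459,203). The side view confirms this: stylus at (418,247), with blue, purple and green look-alikes standing beside the rack. Next I'll fit these more precisely.

```bash
cat > m.py <<'E'
from h import *
np.set_printoptions(precision=4,suppress=True)
P={n:read_camera(n) for n in("top","side")}
W={n:pts(p) for n,p in P.items()}
def rect(q): 
    r=cv2.minAreaRect((q[:,:2]*1000).astype(np.float32)); return r
def box(w,lo,hi):
    m=np.all((w>lo)&(w<hi),-1); return m
for n in W:
    w=W[n]
    m=box(w,[.38,-.13,.022],[.72,.25,.034]); m=cv2.morphologyEx(m.astype(np.uint8),cv2.MORPH_OPEN,np.ones((2,2)))>0
    print(n,"frame",rect(w[m]),np.median(w[m][:,2]))
    f=box(w,[.38,-.13,.008],[.72,.25,.019]); print("floor n",f.sum())
    m=box(w,[.36,-.40,.068],[.6,-.27,.082]); print("rack",rect(w[m]),np.median(w[m][:,2]))
    m=box(w,[.5,-.40,.150],[.6,-.27,.175]); q=w[m]; print("stylus top",m.sum(),rect(q),q.mean(0),np.percentile(q[:,2],[50,95]))
    m=box(w,[.5,-.40,.09],[.6,-.27,.175]); q=w[m]; print("stylus all",m.sum(),rect(q),q.mean(0)); 
# frame pose by model fit of colour: template edge fit in top image
from scipy.optimize import minimize
for n in("top","side"):
    p=P[n]; g=cv2.cvtColor(p["pixels"],cv2.COLOR_RGB2GRAY).astype(np.float32); g=cv2.GaussianBlur(g,(0,0),1)
    def seg(a,b,z,k=60): 
        t=np.linspace(0,1,k)[:,None]; return np.c_[np.array(a)+(np.array(b)-np.array(a))*t,np.full(k,z)]
    c=np.concatenate
    # dark-floor gap centre lines vs. bright rims ±17mm
    inn=c([seg((-60,-75),(-60,95),14),seg((-60,95),(70,95),14)]);
    out=c([seg((-77,-75),(-77,112),28),seg((-77,112),(70,112),28),seg((-43,-75),(-43,78),28),seg((-43,78),(70,78),28)])
    # keep away from the tabs
    far=lambda q:q[(np.abs(q[:,1]+55)>14)&(np.abs(q[:,1]-25)>14)&~((np.abs(q[:,0])<16)&(q[:,1]>60))]
    inn,out=far(inn),far(out)
    def samp(q,th):
        X=np.c_[(R.from_euler('z',th[2]).as_matrix()@(q/1000.).T).T+[th[0],th[1],0],np.ones(len(q))]
        cc=X@np.array(p["view"]).T; uv=cc[:,:3]@np.array(p["camera_matrix"]).T; uv=uv[:,:2]/uv[:,2:]
        return cv2.remap(g,uv[:,0].astype(np.float32),uv[:,1].astype(np.float32),cv2.INTER_LINEAR)
    cost=lambda th:samp(inn,th).mean()-samp(out,th).mean()
    best=min((minimize(cost,[.548+dx,.065+dy,.24+da],method="Nelder-Mead",options=dict(initial_simplex=np.array([.548+dx,.065+dy,.24+da])+np.array([[0,0,0],[.006,0,0],[0,.006,0],[0,0,.04]]))) for dx in(-.006,0,.006) for dy in(-.006,0,.006) for da in(-.03,.03)),key=lambda r:r.fun)
    print(n,"gap fit",best.x,best.fun)
t=P["top"]["pixels"];a=cv2.resize(t[185:275,420:510],None,fx=6,fy=6,interpolation=cv2.INTER_CUBIC)[:300]
b=cv2.resize(P["side"]["pixels"][220:280,370:460],None,fx=6,fy=5,interpolation=cv2.INTER_CUBIC)
cv2.imwrite("pics/c1.png",np.vstack([a,b])[...,::-1])
E
python3 m.py
```

```text
top frame ((nan, nan), (0.0, 0.0), 0.0) nan
floor n 900
rack ((477.6386413574219, -334.9436340332031), (71.96024322509766, 190.3632049560547), 85.18575286865234) 0.0751425620950561
stylus top 102 ((538.938720703125, -338.76861572265625), (21.359262466430664, 22.726755142211914), 77.59846496582031) [ 0.5383 -0.3377  0.1632] [0.1646 0.168 ]
stylus all 197 ((539.0784301757812, -338.5108947753906), (22.262609481811523, 22.52455711364746), 76.03738403320312) [ 0.5371 -0.3352  0.1427]
side frame ((302.4901123046875, -109.196533203125), (728.9815673828125, 372.03533935546875), 35.71935272216797) nan
floor n 314
rack ((478.4407958984375, -334.5616149902344), (75.43536376953125, 195.72390747070312), 84.85505676269531) 0.07437279381985917
stylus top 120 ((537.9774169921875, -341.087890625), (25.50242042541504, 23.416900634765625), 81.34625244140625) [ 0.536  -0.3431  0.16  ] [0.1616 0.1658]
stylus all 395 ((537.5146484375, -341.872802734375), (25.902679443359375, 25.32054901123047), 84.55211639404297) [ 0.5342 -0.3447  0.1324]
top gap fit [0.5493 0.0639 0.2146] -74.84075927734375
side gap fit [0.5409 0.079  0.3705] -20.597763061523438
```

View pics/c1.png

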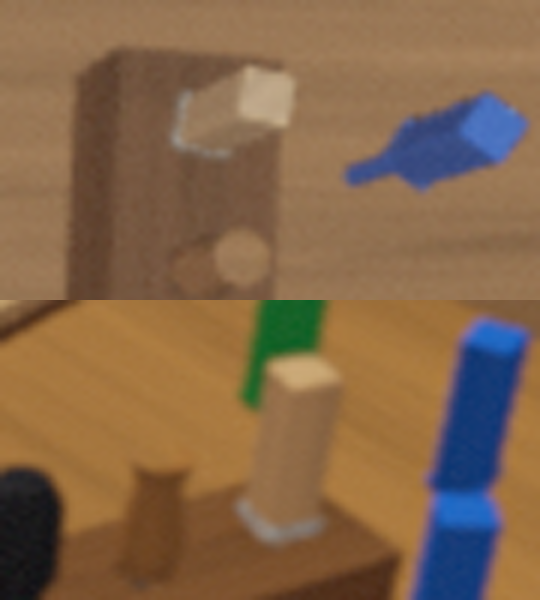

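The side view and top crop agree: the stylus is at about (0.539, -0.340), in the rack's far end hole, with the handle yawed about -9°. I'll refine the frame pose while computing the first move.

```bash
cat > plan.py <<'E'
import sys,numpy as np
# plan.py "cx cy cz cyaw" "tx ty tz tyaw" ... : shares for tool-down pose, yaw(deg)=world heading of tool x
c=np.array(list(map(float,sys.argv[1].split())))
for a in sys.argv[2:]:
    t=np.array(list(map(float,a.split()))); d=t-c; y=np.radians(c[3])
    print([round(float(v),4) for v in ((d[0]*np.cos(y)+d[1]*np.sin(y))/.6,(d[0]*np.sin(y)-d[1]*np.cos(y))/.6,-d[2]/.6,0,0,-d[3]/360)])
E
cat > fr.py <<'E'
from h import *
from scipy.optimize import minimize
np.set_printoptions(precision=4,suppress=True)
p=read_camera("top");w=pts(p)
m=np.all((w>[.38,-.13,.018])&(w<[.72,.25,.045]),-1).astype(np.uint8)
n,l,st,_=cv2.connectedComponentsWithStats(m); k=1+np.argmax(st[1:,4]); q=w[l==k]; print("outline",cv2.minAreaRect((q[:,:2]*1000).astype(np.float32)))
f=np.all((w>[.38,-.13,.006])&(w<[.72,.25,.020]),-1)
z=w[...,2]
S=lambda a,b,zz,k=80:np.c_[np.array(a)+(np.array(b)-np.array(a))*np.linspace(0,1,k)[:,None],np.full(k,zz)]
def rectl(x,y,zz): return np.concatenate([S((-x,-y),(x,-y),zz),S((x,-y),(x,y),zz),S((x,y),(-x,y),zz),S((-x,y),(-x,-y),zz)])
V=np.array(p["view"]);K=np.array(p["camera_matrix"])
def samp(q,th,img):
    X=np.c_[(R.from_euler('z',th[2]).as_matrix()@(q/1000.).T).T+[th[0],th[1],0],np.ones(len(q))]
    uv=(X@V.T)[:,:3]@K.T; uv=uv[:,:2]/uv[:,2:]
    return cv2.remap(img,uv[:,0].astype(np.float32),uv[:,1].astype(np.float32),cv2.INTER_LINEAR)
g=cv2.GaussianBlur(p["pixels"].astype(np.float32),(0,0),.8)
blue=g[...,2].copy(); zz=np.nan_to_num(z).astype(np.float32)
inr,outr=rectl(121.5,154,28),rectl(133.5,166,28)
def run(cost):
    x0=[.548,.065,.23]
    r=min((minimize(cost,np.array(x0)+d,method="Nelder-Mead",options=dict(initial_simplex=np.array(x0)+np.array(d)+np.array([[0,0,0],[.006,0,0],[0,.006,0],[0,0,.04]]))) for d in np.array(np.meshgrid([-.005,0,.005],[-.005,0,.005],[-.03,.03])).reshape(3,-1).T),key=lambda r:r.fun);return r.x,r.fun
print("outer colour",run(lambda t:samp(outr,t,blue).mean()-samp(inr,t,blue).mean()))
print("outer depth",run(lambda t:1000*(samp(outr,t,zz).clip(0,.028).mean()-samp(inr,t,zz).clip(0,.028).mean())))
far=lambda q:q[(np.abs(q[:,1]+55)>13)&(np.abs(q[:,1]-25)>13)&~((np.abs(q[:,0])<14)&(q[:,1]>60))]
inn=far(np.concatenate([S((-66,-75),(-66,101),16),S((-54,-75),(-54,89),16),S((-66,101),(80,101),16),S((-54,89),(80,89),16)]))
out=far(np.concatenate([S((-76,-70),(-76,111),28),S((-44,-70),(-44,79),28),S((-76,111),(80,111),28),S((-44,79),(80,79),28)]))
print("gap colour",run(lambda t:samp(inn,t,blue).mean()-samp(out,t,blue).mean()))
print("gap depth",run(lambda t:1000*(samp(inn,t,zz).mean()-samp(out,t,zz).clip(0,.03).mean())))
E
python3 fr.py; python3 plan.py "0.156 -0.475 0.231 18.2" "0.539 -0.340 0.231 -9"
```

```text
outline ((552.2974243164062, 62.85205078125), (256.295166015625, 320.7196960449219), 13.36993408203125)
outer colour (array([0.5525, 0.0636, 0.2343]), np.float64(-44.24671173095703))
outer depth (array([0.5508, 0.063 , 0.2556]), np.float64(-26.874210357666016))
gap colour (array([0.5496, 0.0641, 0.2289]), np.float64(-62.982688903808594))
gap depth (array([0.5492, 0.0639, 0.227 ]), np.float64(-13.641953468322754))
[0.6767, -0.0144, -0.0, 0.0, 0.0, 0.0756]
```

Frame consensus is about (0.551, 0.0635) with yaw 13.3°. Now I'll move above the stylus.

```bash
python3 -m creep '[0.6767,-0.0144,0,0,0,0.0756,1, 0.6767,-0.0144,0,0,0,0.0756,1, 0.6767,-0.0144,0,0,0,0.0756,1, 0.6767,-0.0144,0,0,0,0.0756,1, 0.6767,-0.0144,0,0,0,0.0756,1, 0.6767,-0.0144,0,0,0,0.0756,1, 0.6767,-0.0144,0,0,0,0.0756,1, 0.6767,-0.0144,0,0,0,0.0756,1, 0.6767,-0.0144,0,0,0,0.0756,1, 0.6767,-0.0144,0,0,0,0.0756,1]'
python3 - <<'E'
from h import *
s=read_state();print(s["tcp_pos"],s["orientation"],s["ft_force"])
E
```

```text
clock: 3.25
tcp_pos: [0.5424, -0.3377, 0.23]
orientation: [0.997, -0.076, -0.0, -0.0]
ft_force: [-0.3, -1.0, 0.1]
opening: 0.0852
gripper_force: 0.0
[ 0.54237918 -0.33772281  0.23001441] [ 9.97103570e-01 -7.60546765e-02 -3.86928050e-05 -3.95382125e-04] [-0.25117341 -0.95905277  0.07705811]
```

```bash
python3 -m creep '[0,0,0.02,0,0,0,1, 0,0,0.05,0,0,0,1, 0,0,0.05,0,0,0,1]'
python3 - <<'E'
from h import *
p=read_camera("top");w=pts(p);cv2.imwrite("pics/t2.png",cv2.resize(p["pixels"][150:270,400:520],None,fx=5,fy=5)[...,::-1])
E
```

```text
clock: 3.55
tcp_pos: [0.5362, -0.3397, 0.1979]
orientation: [0.997, -0.079, -0.003, -0.001]
ft_force: [0.0, 0.5, -1.2]
opening: 0.0855
gripper_force: 0.0
```

View pics/t2.png

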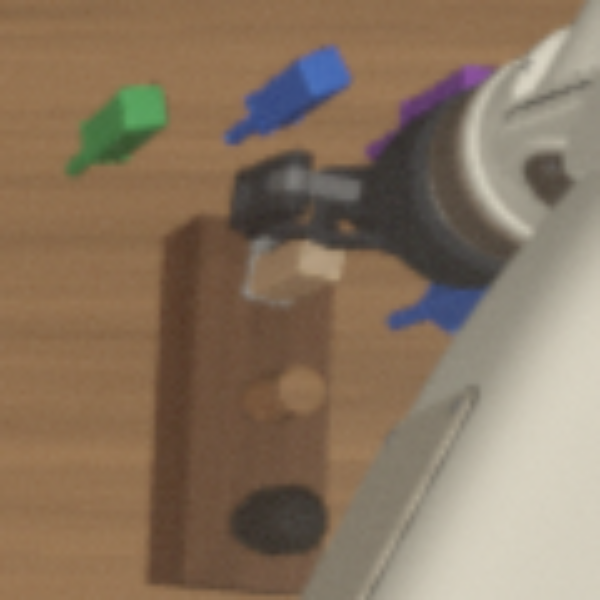

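The view shows the finger at (275,195) clear of the handle at (320,265), and the file and driver untouched. I'll descend.

```bash
python3 -m creep '[0,0,0.03,0,0,0,1, 0,0,0.07,0,0,0,1, 0,0,0.11,0,0,0,1, 0,0,0.145,0,0,0,1, 0,0,0.158,0,0,0,1, 0,0,0.158,0,0,0,1, 0,0,0.158,0,0,0,1, 0,0,0.158,0,0,0,1]'
```

```text
clock: 4.4
tcp_pos: [0.5401, -0.3407, 0.1084]
orientation: [0.997, -0.079, 0.001, 0.001]
ft_force: [-0.7, -0.3, -0.1]
opening: 0.0852
gripper_force: 0.0
```

```bash
python3 -m creep '[0,0,0,0,0,0,-1, 0,0,0,0,0,0,-1, 0,0,0,0,0,0,-1, 0,0,0,0,0,0,-1, 0,0,0,0,0,0,-1, 0,0,0,0,0,0,-1, 0,0,0,0,0,0,-1, 0,0,0,0,0,0,-1, 0,0,0,0,0,0,-1, 0,0,0,0,0,0,-1]'
```

```text
clock: 5.4
tcp_pos: [0.5394, -0.34, 0.1067]
orientation: [0.997, -0.079, 0.0, 0.0]
ft_force: [2.1, 0.3, 1.6]
opening: 0.0212
gripper_force: 58.9
```

```bash
python3 -m creep '[0,0,-0.01,0,0,0,-1, 0,0,-0.03,0,0,0,-1, 0,0,-0.06,0,0,0,-1, 0,0,-0.1,0,0,0,-1, 0,0,-0.15,0,0,0,-1, 0,0,-0.2,0,0,0,-1, 0,0,-0.24,0,0,0,-1, 0,0,-0.24,0,0,0,-1, 0,0,-0.24,0,0,0,-1, 0,0,-0.24,0,0,0,-1]'; python3 plan.py "0.539 -0.340 0.250 -9" "0.515 -0.12 0.20 -9" "0.515 -0.0447 0.20 -9" "0.515 -0.0447 0.155 -9"
```

```text
clock: 6.4
tcp_pos: [0.5385, -0.3395, 0.2489]
orientation: [0.997, -0.079, -0.001, -0.001]
ft_force: [-0.1, 0.3, -0.8]
opening: 0.0215
gripper_force: 58.8
[-0.0969, -0.3559, 0.0833, 0.0, 0.0, -0.0]
[-0.1165, -0.4798, 0.0833, 0.0, 0.0, -0.0]
[-0.1165, -0.4798, 0.1583, 0.0, 0.0, -0.0]
```

```bash
python3 -m creep '[-0.018,-0.074,0.01,0,0,0,-1, -0.036,-0.148,0.025,0,0,0,-1, -0.054,-0.222,0.04,0,0,0,-1, -0.072,-0.296,0.055,0,0,0,-1, -0.09,-0.37,0.07,0,0,0,-1, -0.108,-0.444,0.0833,0,0,0,-1, -0.1165,-0.4798,0.1,0,0,0,-1, -0.1165,-0.4798,0.15,0,0,0,-1, -0.1165,-0.4798,0.1583,0,0,0,-1, -0.1165,-0.4798,0.1583,0,0,0,-1]'
cat > tip.py <<'E'
from h import *
import sys
np.set_printoptions(precision=4,suppress=True)
s=read_state();t=s["tcp_pos"];T=R.from_quat(s["orientation"]).as_matrix();print("tcp",t,"nominal tip",t+T@[0,0,.0967],s["ft_force"])
tip=t+T@[0,0,.0967]; P=[]
for n in("top","side"):
    p=read_camera(n);P.append(p); w=pts(p);print(n,"predicted px",proj(p,tip))
    for d in tip_of(p,"stylus_tip")[:4]:
        print("  tip",round(d["score"],2),np.array(d["position"])*[640,400],atz(p,d["position"],tip[2]))
    # wooden handle points near nominal axis
    q=w[np.all((np.abs(w-np.array([tip[0],tip[1],0]))<[.03,.03,9]),-1)&(w[...,2]>tip[2]+.005)&(w[...,2]<tip[2]+.06)]
    if len(q): print("  shank pts",len(q),np.median(q,0))
    q=np.array([proj(p,tip)]).astype(int)[0]; x,y=max(q[0]-40,0),max(q[1]-40,0)
    P[-1]=cv2.resize(p["pixels"][y:y+70,x:x+80],None,fx=5,fy=5,interpolation=cv2.INTER_CUBIC)
if len(sys.argv)>1: cv2.imwrite(sys.argv[1],np.hstack(P)[...,::-1])
E
python3 tip.py pics/t3.png
```

```text
clock: 7.4
tcp_pos: [0.511, -0.0629, 0.1536]
orientation: [0.998, -0.065, -0.002, -0.008]
ft_force: [0.3, 0.3, -1.2]
opening: 0.0213
gripper_force: 59.0
tcp [ 0.511  -0.0629  0.1536] nominal tip [ 0.5107 -0.0614  0.0569] [ 0.3347  0.3096 -1.1625]
top predicted px [344.1095 217.2617]
  tip 0.76 [446.08 180.08] [ 0.6105 -0.3307  0.0569]
  tip 0.74 [472.704 177.4  ] [ 0.6181 -0.4015  0.0569]
  tip 0.63 [415.68 181.48] [ 0.6063 -0.2504  0.0569]
  tip 0.52 [479.68 213.2 ] [ 0.5229 -0.4152  0.0569]
side predicted px [334.7829 218.5199]
  tip 0.88 [461.824 295.   ] [ 0.5727 -0.4542  0.0569]
  tip 0.73 [440.128 315.4  ] [ 0.4873 -0.4733  0.0569]
  tip 0.66 [410.368 261.6  ] [ 0.5566 -0.3063  0.0569]
  tip 0.48 [338.304 216.68 ] [ 0.5238 -0.0592  0.0569]
  shank pts 64 [ 0.5104 -0.0667  0.0907]
```

View pics/t3.png

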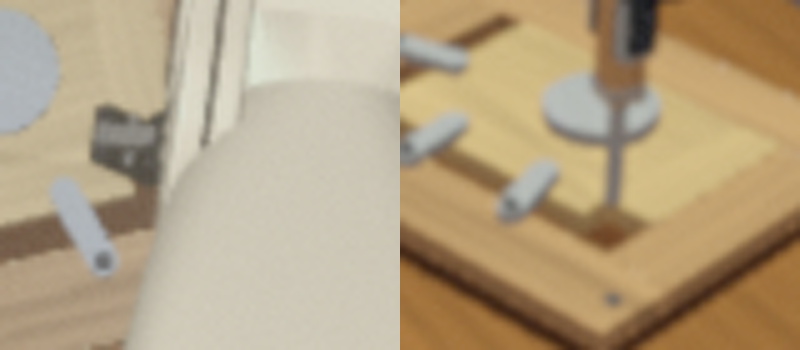

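The side crop shows the tip at about pixel (336,219), against a predicted (335,218.5), above the dark notch. The arm is still settling, so I'll let it finish and re-check.

```bash
python3 -m creep '[0,0,0,0,0,0,-1, 0,0,0,0,0,0,-1, 0,0,0,0,0,0,-1]'
cat > st.py <<'E'
from h import *
np.set_printoptions(precision=4,suppress=True)
s=read_state();t=s["tcp_pos"];T=R.from_quat(s["orientation"]).as_matrix()
tip=t+T@[0,0,.0967]; F=R.from_euler('z',.232).as_matrix()
print("tip in frame mm",1000*(F.T@(tip-[.551,.0635,0])),"tcp",t,"yaw",np.degrees(np.arctan2(T[1,0],T[0,0])),"tilt",T[:,2],"f",s["ft_force"],"tq",s["wrist_torque"],"t",s["clock"])
E
python3 st.py; python3 tip.py|grep -A5 side
```

```text
clock: 7.9
tcp_pos: [0.5131, -0.0632, 0.156]
orientation: [0.998, -0.065, 0.001, -0.007]
ft_force: [0.1, -1.0, -0.9]
opening: 0.0217
gripper_force: 59.0
tip in frame mm [ -65.5064 -113.287    59.2612] tcp [ 0.5131 -0.0632  0.156 ] yaw -7.472180103877831 tilt [ 0.0025  0.0147 -0.9999] f [ 0.1168 -1.011  -0.8675] tq [ 0.0047  0.042  -0.0051] t 7.9
side predicted px [335.7172 217.5666]
  tip 0.84 [411.392 264.88 ] [ 0.5481 -0.3189  0.0593]
  tip 0.57 [464.   296.72] [ 0.5703 -0.4622  0.0593]
  tip 0.54 [334.72 215.72] [ 0.5162 -0.0532  0.0593]
  shank pts 65 [ 0.5102 -0.066   0.0927]
```

```bash
cat > go.py <<'E'
# go.py yaw "x y z"...: tip targets in frame mm -> rows from the measured pose
from h import *
import sys
s=read_state();t=s["tcp_pos"];T=R.from_quat(s["orientation"]).as_matrix()
y=np.radians(float(sys.argv[1]));G=np.array([[np.cos(y),np.sin(y),0],[np.sin(y),-np.cos(y),0],[0,0,-1]])
F=R.from_euler('z',.232).as_matrix()
for a in sys.argv[2:]:
    tip=F@(np.array(list(map(float,a.split())))/1000)+[.551,.0635,0]
    tcp=tip-G@[0,0,.0967]
    sh=T.T@(tcp-t)/.6; rv=R.from_matrix(T.T@G).as_rotvec()/(2*np.pi)
    print(*[f"{v:.4f}" for v in (*sh,*rv)],sep=",")
E
python3 go.py -9 "-58 -97 50" "-58 -97 30" "-58 -97 19"
```

```text
0.0026,-0.0318,0.0153,-0.0024,0.0000,0.0043
0.0026,-0.0313,0.0486,-0.0024,0.0000,0.0043
0.0026,-0.0310,0.0670,-0.0024,0.0000,0.0043
```

```bash
python3 -m creep '[0.001,-0.012,0.006,-0.001,0,0.002,-1, 0.0026,-0.025,0.012,-0.0024,0,0.0043,-1, 0.0026,-0.0318,0.015,-0.0024,0,0.0043,-1, 0.0026,-0.0318,0.015,-0.0024,0,0.0043,-1, 0.0026,-0.0318,0.015,-0.0024,0,0.0043,-1, 0.0026,-0.0318,0.015,-0.0024,0,0.0043,-1]'; python3 st.py; python3 tip.py pics/t4.png|grep -A5 side;python3 go.py -9 "-58 -97 35"  "-58 -97 19"
```

```text
clock: 8.7
tcp_pos: [0.5145, -0.0629, 0.1469]
orientation: [0.998, -0.065, 0.0, -0.008]
ft_force: [-0.2, -0.0, -1.0]
opening: 0.0213
gripper_force: 59.0
tip in frame mm [ -64.1441 -113.2467   50.1973] tcp [ 0.5145 -0.0629  0.1469] yaw -7.419048381521571 tilt [ 0.0015  0.0149 -0.9999] f [-0.2099 -0.0118 -0.9569] tq [-0.0542  0.0121 -0.0237] t 8.7
side predicted px [335.9134 220.1876]
  tip 0.89 [438.016 315.6  ] [ 0.4889 -0.4669  0.0502]
  tip 0.85 [462.272 296.8  ] [ 0.5757 -0.4542  0.0502]
  tip 0.67 [411.584 266.12 ] [ 0.5539 -0.3147  0.0502]
  tip 0.56 [338.112 220.92 ] [ 0.5176 -0.0674  0.0502]
  shank pts 64 [ 0.5123 -0.0656  0.0795]
-0.0001,-0.0310,0.0259,-0.0024,0.0001,0.0044
-0.0001,-0.0306,0.0526,-0.0024,0.0001,0.0044
```

View pics/t4.png

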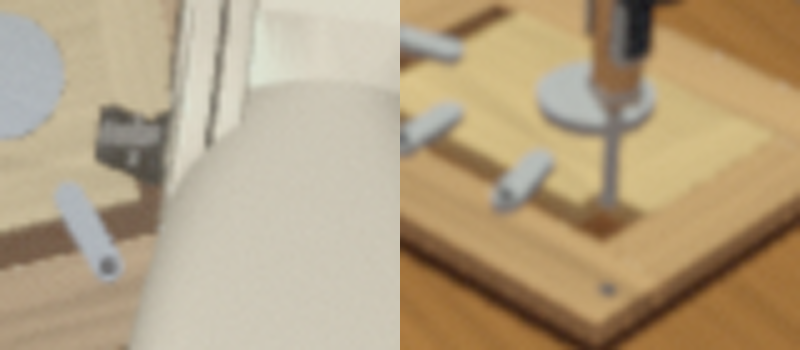

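Run:
```python
from h import *
s=read_state();print(s["joints"].round(3))
```

```text
[-0.131  0.329 -0.101  1.141  0.015  3.141]
```

Joint 6 sits at its 3.14 limit. Moving left therefore needs a positive tool yaw, so I'll turn the tool to +40° for the trace.

```bash
python3 go.py 40 "-58 -97 50"
```

```text
-0.0001,-0.0314,0.0009,-0.0023,-0.0010,-0.1317
```

```bash
python3 -m creep '[0,-0.005,0,-0.0004,-0.0002,-0.02,-1, 0,-0.01,0,-0.0008,-0.0004,-0.04,-1, 0,-0.015,0,-0.0012,-0.0006,-0.06,-1, 0,-0.02,0,-0.0016,-0.0008,-0.08,-1, 0,-0.025,0,-0.002,-0.001,-0.1,-1, 0,-0.03,0,-0.0023,-0.001,-0.12,-1, 0,-0.0314,0.001,-0.0023,-0.001,-0.1317,-1, 0,-0.0314,0.001,-0.0023,-0.001,-0.1317,-1, 0,-0.0314,0.001,-0.0023,-0.001,-0.1317,-1, 0,-0.0314,0.001,-0.0023,-0.001,-0.1317,-1]'; python3 st.py; python3 tip.py pics/t5.png;python3 go.py 40 "-58 -97 35"  "-58 -97 19"
```

```text
clock: 9.9
tcp_pos: [0.5169, -0.0443, 0.1465]
orientation: [0.94, 0.341, -0.0, 0.0]
ft_force: [-0.4, -0.1, -1.2]
opening: 0.0214
gripper_force: 59.1
tip in frame mm [-58.0746 -97.1139  49.8378] tcp [ 0.5169 -0.0443  0.1465] yaw 39.92129860232942 tilt [-0.0005 -0.0003 -1.    ] f [-0.41   -0.0736 -1.2169] tq [ 0.0503 -0.0363 -0.0181] t 9.9
tcp [ 0.5169 -0.0443  0.1465] nominal tip [ 0.5168 -0.0444  0.0498] [-0.41   -0.0736 -1.2169]
top predicted px [337.4166 215.22  ]
  tip 0.77 [473.28 180.2 ] [ 0.612  -0.4052  0.0498]
  tip 0.62 [449.024 177.6  ] [ 0.6187 -0.341   0.0498]
  tip 0.6 [480.192 215.8  ] [ 0.517  -0.4189  0.0498]
side predicted px [332.8914 217.0414]
  tip 0.95 [411.392 260.48 ] [ 0.5684 -0.2982  0.0498]
  tip 0.75 [435.904 314.4  ] [ 0.488  -0.4617  0.0498]
  tip 0.71 [465.728 293.52 ] [ 0.5906 -0.4507  0.0498]
  tip 0.67 [333.888 216.2  ] [ 0.5215 -0.0424  0.0498]
  shank pts 66 [ 0.514  -0.0483  0.083 ]
0.0002,-0.0001,0.0247,-0.0000,0.0001,-0.0001
0.0002,-0.0001,0.0514,-0.0000,0.0001,-0.0001
```

View pics/t5.png

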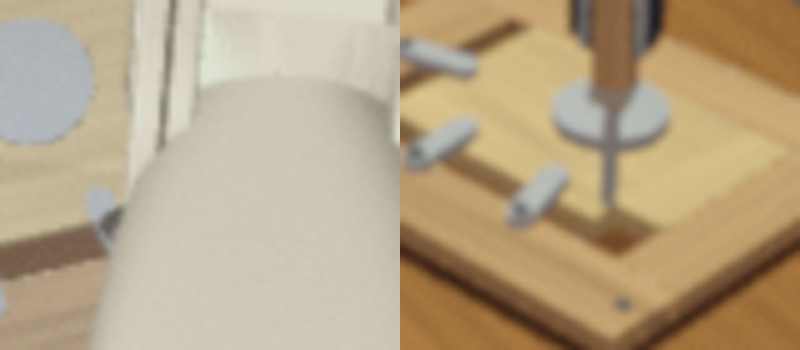

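The tip is at crop (608,205), within a pixel of the prediction, and over the notch. I'll lower it.

```bash
python3 -m creep '[0,0,0.006,0,0,0,-1, 0,0,0.013,0,0,0,-1, 0,0,0.02,0,0,0,-1, 0,0,0.027,0,0,0,-1, 0,0,0.034,0,0,0,-1, 0,0,0.041,0,0,0,-1, 0,0,0.047,0,0,0,-1, 0,0,0.0514,0,0,0,-1, 0,0,0.0514,0,0,0,-1, 0,0,0.0514,0,0,0,-1]'; python3 st.py; python3 go.py 40 "-60 -60 19" "-60 -25 19" "-60 95 19"
```

```text
clock: 11.1
tcp_pos: [0.5169, -0.0443, 0.1157]
orientation: [0.94, 0.342, -0.0, 0.0]
ft_force: [0.8, -0.1, 0.4]
opening: 0.0217
gripper_force: 59.1
tip in frame mm [-58.0525 -97.0385  18.9917] tcp [ 0.5169 -0.0443  0.1157] yaw 39.988934191728994 tilt [-0.0005 -0.0002 -1.    ] f [ 0.8014 -0.1232  0.4078] tq [-0.0066  0.0098 -0.0495] t 11.1
0.0247,-0.0566,-0.0000,-0.0000,0.0001,-0.0000
0.0510,-0.1087,-0.0000,-0.0000,0.0001,-0.0000
0.1408,-0.2874,-0.0000,-0.0000,0.0001,-0.0000
```

```bash
python3 -m creep '[0.0023,-0.0054,0,0,0,0,-1, 0.0046,-0.0107,0,0,0,0,-1, 0.007,-0.0161,0,0,0,0,-1, 0.0093,-0.0214,0,0,0,0,-1, 0.0116,-0.0268,0,0,0,0,-1, 0.0139,-0.0322,0,0,0,0,-1, 0.0162,-0.0375,0,0,0,0,-1, 0.0186,-0.0429,0,0,0,0,-1, 0.0209,-0.0482,0,0,0,0,-1, 0.0232,-0.0536,0,0,0,0,-1]'; python3 st.py; python3 go.py 40 "-60 -27 19"
```

```text
clock: 12.1
tcp_pos: [0.5069, -0.0106, 0.1157]
orientation: [0.94, 0.342, -0.0, 0.0]
ft_force: [1.5, -1.7, -1.1]
opening: 0.0214
gripper_force: 59.2
tip in frame mm [-60.0092 -62.0112  18.9978] tcp [ 0.5069 -0.0106  0.1157] yaw 39.98763587448957 tilt [-0.0002 -0.0007 -1.    ] f [ 1.5456 -1.7298 -1.0601] tq [-0.5463 -0.3092 -0.0083] t 12.1
0.0261,-0.0521,-0.0000,0.0001,0.0001,-0.0000
```

Tracking well, and the torque shows the first button is in contact. Continuing.

```bash
python3 -m creep '[0.0026,-0.0052,0,0,0,0,-1, 0.0052,-0.0104,0,0,0,0,-1, 0.0078,-0.0156,0,0,0,0,-1, 0.0104,-0.0208,0,0,0,0,-1, 0.0131,-0.0261,0,0,0,0,-1, 0.0157,-0.0313,0,0,0,0,-1, 0.0183,-0.0365,0,0,0,0,-1, 0.0209,-0.0417,0,0,0,0,-1, 0.0235,-0.0469,0,0,0,0,-1, 0.0261,-0.0521,0,0,0,0,-1]'; python3 st.py; python3 tip.py pics/t6.png; python3 go.py 40 "-60 8 19"
```

```text
clock: 13.1
tcp_pos: [0.4986, 0.0238, 0.1156]
orientation: [0.94, 0.342, -0.0, -0.0]
ft_force: [0.6, -0.4, -1.3]
opening: 0.0215
gripper_force: 59.1
tip in frame mm [-60.2239 -26.5452  18.9162] tcp [0.4986 0.0238 0.1156] yaw 40.000115743284006 tilt [-0.0008  0.0001 -1.    ] f [ 0.6275 -0.4461 -1.349 ] tq [-0.1375 -0.2938 -0.0051] t 13.1
tcp [0.4986 0.0238 0.1156] nominal tip [0.4985 0.0238 0.0189] [ 0.6275 -0.4461 -1.349 ]
top predicted px [311.4128 223.3292]
  tip 0.82 [469.888 181.8  ] [ 0.614  -0.407   0.0189]
  tip 0.65 [477.696 214.4  ] [ 0.5246 -0.4239  0.0189]
  tip 0.62 [448.704 178.6  ] [ 0.6226 -0.3495  0.0189]
side predicted px [313.1212 216.7101]
  tip 0.98 [413.888 264.68 ] [ 0.592  -0.2867  0.0189]
  tip 0.95 [437.632 315.88 ] [ 0.5145 -0.4463  0.0189]
  tip 0.75 [465.792 297.52 ] [ 0.6111 -0.439   0.0189]
  tip 0.6 [315.008 214.12 ] [0.5102 0.032  0.0189]
  shank pts 247 [0.4937 0.0199 0.0305]
0.0264,-0.0512,-0.0002,-0.0002,0.0001,0.0000
```

View pics/t6.png

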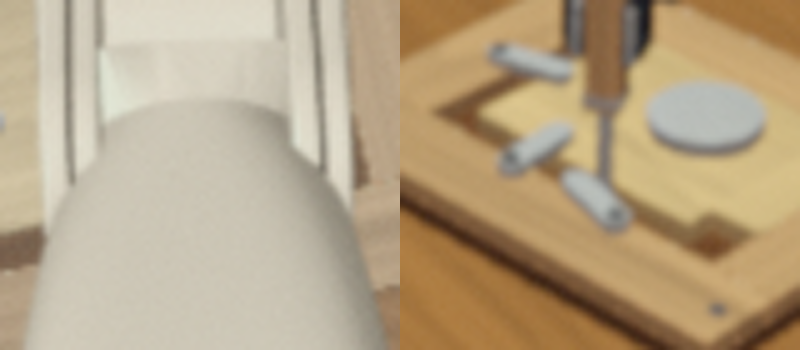

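The side crop shows button 1 (600,205) swung back towards the rail, with the tip in the gap beside its end. Continuing.

```bash
python3 -m creep '[0.0026,-0.0051,0,0,0,0,-1, 0.0053,-0.0102,0,0,0,0,-1, 0.0079,-0.0154,0,0,0,0,-1, 0.0105,-0.0205,0,0,0,0,-1, 0.0132,-0.0256,0,0,0,0,-1, 0.0158,-0.0307,0,0,0,0,-1, 0.0184,-0.0358,0,0,0,0,-1, 0.0211,-0.041,0,0,0,0,-1, 0.0237,-0.0461,0,0,0,0,-1, 0.0264,-0.0512,0,0,0,0,-1]'; python3 st.py; python3 go.py 40 "-60 43 19"
```

```text
clock: 14.3
tcp_pos: [0.491, 0.0574, 0.1156]
orientation: [0.94, 0.342, -0.0, -0.0]
ft_force: [-0.1, 0.2, -1.5]
opening: 0.0212
gripper_force: 59.1
tip in frame mm [-59.8755   7.8133  18.9332] tcp [0.491  0.0574 0.1156] yaw 39.98926504318817 tilt [-0.0007 -0.0002 -1.    ] f [-0.0589  0.1912 -1.53  ] tq [-0.0373  0.0104  0.0118] t 14.3
0.0261,-0.0525,-0.0001,-0.0000,0.0001,-0.0000
```

```bash
python3 -m creep '[0.0026,-0.0052,0,0,0,0,-1, 0.0052,-0.0105,0,0,0,0,-1, 0.0078,-0.0157,0,0,0,0,-1, 0.0104,-0.021,0,0,0,0,-1, 0.0131,-0.0262,0,0,0,0,-1, 0.0157,-0.0315,0,0,0,0,-1, 0.0183,-0.0367,0,0,0,0,-1, 0.0209,-0.042,0,0,0,0,-1, 0.0235,-0.0472,0,0,0,0,-1, 0.0261,-0.0525,0,0,0,0,-1]'; python3 st.py; python3 go.py 40 "-60 78 19"
```

```text
clock: 15.3
tcp_pos: [0.4828, 0.0917, 0.1157]
orientation: [0.94, 0.342, -0.0, -0.0]
ft_force: [1.3, -1.2, -0.0]
opening: 0.0213
gripper_force: 59.2
tip in frame mm [-59.8781  43.186   19.0203] tcp [0.4828 0.0917 0.1157] yaw 39.99564670132606 tilt [-0.0004  0.0002 -1.    ] f [ 1.2664 -1.2228 -0.0058] tq [-0.2962 -0.3101  0.0368] t 15.3
0.0259,-0.0520,0.0001,-0.0001,0.0000,-0.0000
```

```bash
python3 -m creep '[0.0026,-0.0052,0,0,0,0,-1, 0.0052,-0.0104,0,0,0,0,-1, 0.0078,-0.0156,0,0,0,0,-1, 0.0104,-0.0208,0,0,0,0,-1, 0.013,-0.026,0,0,0,0,-1, 0.0155,-0.0312,0,0,0,0,-1, 0.0181,-0.0364,0,0,0,0,-1, 0.0207,-0.0416,0,0,0,0,-1, 0.0233,-0.0468,0,0,0,0,-1, 0.0259,-0.052,0,0,0,0,-1]'; python3 st.py; python3 go.py 40 "-60 95 19" "-42 95 19"; python3 tip.py pics/t7.png >/dev/null
```

```text
clock: 16.3
tcp_pos: [0.4744, 0.1255, 0.1156]
orientation: [0.94, 0.342, -0.001, -0.0]
ft_force: [1.0, -0.6, -0.4]
opening: 0.0214
gripper_force: 59.1
tip in frame mm [-60.39    77.9399  18.8561] tcp [0.4744 0.1255 0.1156] yaw 39.996446691453976 tilt [-0.0011 -0.0001 -1.    ] f [ 0.9537 -0.6433 -0.3529] tq [ 0.0009  0.0031 -0.0313] t 16.3
0.0132,-0.0252,-0.0002,-0.0001,0.0001,-0.0000
0.0400,-0.0117,-0.0003,-0.0001,0.0001,-0.0000
```

View pics/t7.png

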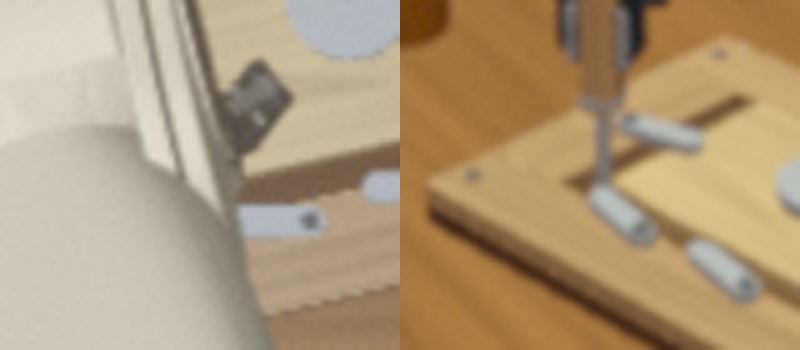

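Buttons 1 and 2 (side crop (723,268) and (622,213)) now lie along the rail. Next, round the corner.

```bash
python3 -m creep '[0.0026,-0.005,0,0,0,0,-1, 0.0053,-0.0101,0,0,0,0,-1, 0.0079,-0.0151,0,0,0,0,-1, 0.0106,-0.0202,0,0,0,0,-1, 0.0132,-0.0252,0,0,0,0,-1, 0.0132,-0.0252,0,0,0,0,-1, 0.0186,-0.0225,0,0,0,0,-1, 0.0239,-0.0198,0,0,0,0,-1, 0.0293,-0.0171,0,0,0,0,-1, 0.0346,-0.0144,0,0,0,0,-1]'; python3 st.py; python3 go.py 40 "-10 95 19"
```

```text
clock: 17.5
tcp_pos: [0.4856, 0.1451, 0.1156]
orientation: [0.94, 0.342, -0.0, 0.0]
ft_force: [0.3, 0.1, -0.6]
opening: 0.0215
gripper_force: 59.1
tip in frame mm [-44.9553  94.4531  18.923 ] tcp [0.4856 0.1451 0.1156] yaw 39.97561158278727 tilt [-0.0004 -0.0002 -1.    ] f [ 0.2945  0.081  -0.5816] tq [-0.0464 -0.0275 -0.0037] t 17.5
0.0524,0.0253,-0.0002,-0.0000,0.0001,-0.0001
```

```bash
python3 -m creep '[0.0052,0.0025,0,0,0,0,-1, 0.0105,0.0051,0,0,0,0,-1, 0.0157,0.0076,0,0,0,0,-1, 0.021,0.0101,0,0,0,0,-1, 0.0262,0.0127,0,0,0,0,-1, 0.0314,0.0152,0,0,0,0,-1, 0.0367,0.0177,0,0,0,0,-1, 0.0419,0.0202,0,0,0,0,-1, 0.0472,0.0228,0,0,0,0,-1, 0.0524,0.0253,0,0,0,0,-1]'; python3 st.py; python3 go.py 40 "25 95 19"
```

```text
clock: 18.5
tcp_pos: [0.5192, 0.1538, 0.1156]
orientation: [0.94, 0.342, -0.0, -0.0]
ft_force: [-0.2, 0.4, -1.1]
opening: 0.0211
gripper_force: 59.1
tip in frame mm [-10.2704  95.1604  18.8957] tcp [0.5192 0.1538 0.1156] yaw 39.98995631300202 tilt [-0.0006 -0.0002 -1.    ] f [-0.2485  0.4065 -1.0814] tq [-0.009   0.0425 -0.0012] t 18.5
0.0523,0.0266,-0.0002,-0.0000,0.0001,-0.0000
```

```bash
python3 -m creep '[0.0052,0.0027,0,0,0,0,-1, 0.0105,0.0053,0,0,0,0,-1, 0.0157,0.008,0,0,0,0,-1, 0.0209,0.0106,0,0,0,0,-1, 0.0262,0.0133,0,0,0,0,-1, 0.0314,0.016,0,0,0,0,-1, 0.0366,0.0186,0,0,0,0,-1, 0.0418,0.0213,0,0,0,0,-1, 0.0471,0.0239,0,0,0,0,-1, 0.0523,0.0266,0,0,0,0,-1]'; python3 st.py; python3 go.py 40 "60 95 19"
```

```text
clock: 19.5
tcp_pos: [0.5538, 0.1618, 0.1157]
orientation: [0.94, 0.342, 0.0, 0.0]
ft_force: [-0.7, -1.0, -1.6]
opening: 0.0213
gripper_force: 59.2
tip in frame mm [25.3413 94.9804 19.0231] tcp [0.5538 0.1618 0.1157] yaw 39.98951031160406 tilt [ 0.0001 -0.     -1.    ] f [-0.7118 -1.0177 -1.6204] tq [-0.2645  0.2345  0.0403] t 19.5
0.0516,0.0259,0.0000,0.0000,-0.0000,-0.0000
```

```bash
python3 -m creep '[0.0052,0.0026,0,0,0,0,-1, 0.0103,0.0052,0,0,0,0,-1, 0.0155,0.0078,0,0,0,0,-1, 0.0206,0.0104,0,0,0,0,-1, 0.0258,0.013,0,0,0,0,-1, 0.031,0.0155,0,0,0,0,-1, 0.0361,0.0181,0,0,0,0,-1, 0.0413,0.0207,0,0,0,0,-1, 0.0464,0.0233,0,0,0,0,-1, 0.0516,0.0259,0,0,0,0,-1]'; python3 st.py; python3 go.py 40 "70 95 19"
```

```text
clock: 20.5
tcp_pos: [0.5872, 0.1698, 0.1156]
orientation: [0.94, 0.342, -0.0, -0.0]
ft_force: [-0.2, 0.1, -1.4]
opening: 0.0218
gripper_force: 59.2
tip in frame mm [59.644  95.0736 18.8773] tcp [0.5872 0.1698 0.1156] yaw 39.99378546687071 tilt [-0.0005 -0.0001 -1.    ] f [-0.157   0.1485 -1.3795] tq [ 0.0062  0.0266 -0.0499] t 20.5
0.0153,0.0078,-0.0002,-0.0000,0.0001,-0.0000
```

```bash
python3 -m creep '[0.0052,0.0026,0,0,0,0,-1, 0.0103,0.0052,0,0,0,0,-1, 0.0148,0.0075,0,0,0,0,-1, 0.0148,0.0075,0,0,0,0,-1, 0.0148,0.0075,0,0,0,0,-1, 0.0148,0.0075,0,0,0,0,-1, 0.0148,0.0075,0,0,0,0,-1]'; python3 st.py; python3 tip.py|grep -A5 side
python3 - <<'E'
from h import *
P=[]
for n,(x,y) in(("top",(230,140)),("side",(250,160))):
    P.append(cv2.resize(read_camera(n)["pixels"][y:y+130,x:x+130],None,fx=3,fy=3,interpolation=cv2.INTER_CUBIC))
cv2.imwrite("pics/t8.png",np.hstack(P)[...,::-1])
E
```

```text
clock: 21.2
tcp_pos: [0.5965, 0.1718, 0.1156]
orientation: [0.94, 0.342, -0.0, -0.0]
ft_force: [-0.3, 0.1, -1.2]
opening: 0.0217
gripper_force: 59.2
tip in frame mm [69.0996 94.9804 18.8834] tcp [0.5965 0.1718 0.1156] yaw 39.99014001811106 tilt [-0.0007 -0.0002 -1.    ] f [-0.2658  0.117  -1.1739] tq [-0.0219  0.0561 -0.0075] t 21.2
side predicted px [313.3143 184.8785]
  tip 0.95 [464.   297.88] [ 0.6068 -0.4376  0.0189]
  tip 0.91 [409.216 263.88 ] [ 0.5844 -0.2781  0.0189]
  tip 0.89 [435.392 315.6  ] [ 0.511  -0.443   0.0189]
  tip 0.84 [313.088 182.8  ] [0.6029 0.183  0.0189]
  shank pts 182 [0.5952 0.1677 0.0285]
```

View pics/t8.png

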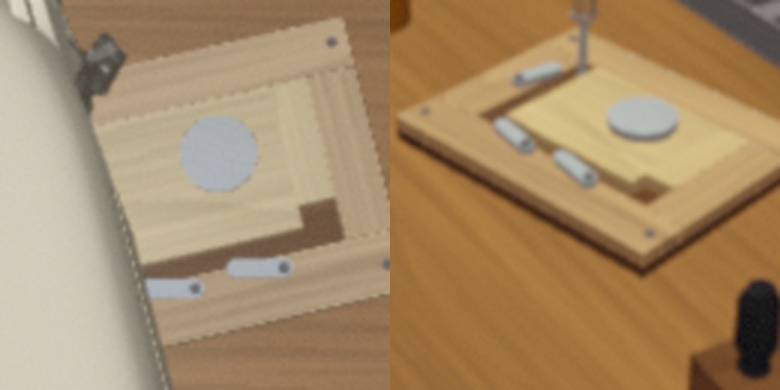

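All three buttons lie along the rails, and the lid is in place. I'll lift straight up.

```bash
python3 -m creep '[0,0,-0.006,0,0,0,-1, 0,0,-0.013,0,0,0,-1, 0,0,-0.025,0,0,0,-1, 0,0,-0.05,0,0,0,-1, 0,0,-0.09,0,0,0,-1, 0,0,-0.14,0,0,0,-1, 0,0,-0.2,0,0,0,-1, 0,0,-0.25,0,0,0,-1, 0,0,-0.257,0,0,0,-1, 0,0,-0.257,0,0,0,-1]'
cat > gw.py <<'E'
# gw.py "x y z yaw": world TCP target -> row from measured pose
from h import *
import sys
s=read_state();t=s["tcp_pos"];T=R.from_quat(s["orientation"]).as_matrix()
print("tcp",t.round(4),"j",s["joints"].round(3),"f",s["ft_force"].round(1))
for a in sys.argv[1:]:
    a=list(map(float,a.split()));y=np.radians(a[3]);G=np.array([[np.cos(y),np.sin(y),0],[np.sin(y),-np.cos(y),0],[0,0,-1]])
    print(*[f"{v:.4f}" for v in (*(T.T@(np.array(a[:3])-t)/.6),*(R.from_matrix(T.T@G).as_rotvec()/(2*np.pi)))],sep=",")
E
python3 gw.py "0.539 -0.20 0.27 40"
```

```text
clock: 22.5
tcp_pos: [0.5974, 0.1721, 0.2713]
orientation: [0.94, 0.342, 0.001, 0.0]
ft_force: [-0.3, 0.7, -0.9]
opening: 0.0214
gripper_force: 59.2
tcp [0.5974 0.1721 0.2713] j [ 0.281  0.483  0.459  1.544 -0.     2.724] f [-0.3  0.7 -0.9]
-0.4731,0.4126,0.0015,0.0002,-0.0004,-0.0000
```

```bash
python3 -m creep '[-0.03,0.026,0,0,0,0,-1, -0.08,0.07,0,0,0,0,-1, -0.135,0.118,0,0,0,0,-1, -0.19,0.166,0,0,0,0,-1, -0.245,0.214,0,0,0,0,-1, -0.3,0.262,0,0,0,0,-1, -0.355,0.31,0,0,0,0,-1, -0.41,0.358,0,0,0,0,-1, -0.45,0.392,0,0,0,0,-1, -0.4731,0.4126,0.0015,0,0,0,-1]'; python3 gw.py "0.539 -0.340 0.25 -9"
```

```text
clock: 23.5
tcp_pos: [0.5365, -0.2026, 0.2667]
orientation: [0.94, 0.341, -0.002, -0.001]
ft_force: [-0.2, -0.7, -0.8]
opening: 0.0211
gripper_force: 59.2
tcp [ 0.5365 -0.2026  0.2667] j [-3.610e-01  3.840e-01  2.950e-01  1.487e+00 -1.000e-03  2.086e+00] f [-0.2 -0.7 -0.8]
-0.1434,0.1786,0.0276,-0.0003,0.0007,0.1356
```

```bash
python3 -m creep '[-0.01,0.012,0,0,0,0.01,-1, -0.03,0.037,0.005,0,0,0.03,-1, -0.055,0.068,0.01,0,0,0.05,-1, -0.08,0.1,0.015,0,0,0.07,-1, -0.105,0.131,0.02,0,0,0.09,-1, -0.13,0.162,0.025,0,0,0.11,-1, -0.1434,0.1786,0.0276,0,0,0.13,-1, -0.1434,0.1786,0.0276,0,0,0.1356,-1, -0.1434,0.1786,0.0276,0,0,0.1356,-1, -0.1434,0.1786,0.0276,0,0,0.1356,-1]'; python3 -m creep '[0,0,0,0,0,0,-1, 0,0,0,0,0,0,-1, 0,0,0,0,0,0,-1]'>/dev/null; python3 gw.py "0.5394 -0.340 0.20 -9"; python3 st.py
```

```text
clock: 24.5
tcp_pos: [0.5406, -0.3371, 0.2508]
orientation: [0.997, -0.076, -0.002, -0.001]
ft_force: [0.7, 0.1, -1.4]
opening: 0.0213
gripper_force: 59.2
tcp [ 0.5414 -0.3372  0.2526] j [-0.557  0.523  0.476  1.524 -0.     2.738] f [-0.4 -0.3 -1.2]
-0.0025,0.0050,0.0876,0.0001,0.0001,0.0006
tip in frame mm [-101.5591 -387.8031  155.8767] tcp [ 0.5414 -0.3372  0.2526] yaw -8.783853986356737 tilt [-0.0004 -0.0003 -1.    ] f [-0.3986 -0.3013 -1.2377] tq [-0.0143  0.0042 -0.0586] t 24.8
```

```bash
python3 -m creep '[-0.0025,0.005,0.02,0,0,0.0006,-1, -0.0025,0.005,0.05,0,0,0.0006,-1, -0.0025,0.005,0.075,0,0,0.0006,-1, -0.0025,0.005,0.0876,0,0,0.0006,-1, -0.0025,0.005,0.0876,0,0,0.0006,-1, -0.0025,0.005,0.0876,0,0,0.0006,-1, -0.0025,0.005,0.0876,0,0,0.0006,-1]'; python3 gw.py "0.5394 -0.340 0.178 -9" "0.5394 -0.340 0.1067 -9"; python3 tip.py
python3 - <<'E'
from h import *
np.set_printoptions(precision=4,suppress=True)
p=read_camera("side");w=pts(p)
for a,b in((.108,.125),(.125,.14),(.14,.158),(.17,.19)):
    q=w[np.all((w>[.50,-.375,a])&(w<[.575,-.30,b]),-1)];print(a,len(q),q.mean(0) if len(q) else "")
E
```

```text
clock: 25.5
tcp_pos: [0.5399, -0.3406, 0.2011]
orientation: [0.997, -0.079, 0.001, 0.001]
ft_force: [0.3, 1.2, -0.6]
opening: 0.0208
gripper_force: 59.2
tcp [ 0.5399 -0.3406  0.2011] j [-0.563  0.533  0.36   1.396 -0.     2.737] f [ 0.3  1.2 -0.6]
-0.0010,-0.0009,0.0386,0.0002,-0.0002,-0.0001
-0.0012,-0.0011,0.1574,0.0002,-0.0002,-0.0001
tcp [ 0.5399 -0.3406  0.2011] nominal tip [ 0.54   -0.3408  0.1044] [ 0.3401  1.1809 -0.6008]
top predicted px [456.6976 203.8586]
  tip 0.76 [414.272 181.   ] [ 0.5978 -0.2359  0.1044]
  tip 0.7 [476.096 215.92 ] [ 0.5098 -0.388   0.1044]
  tip 0.66 [448.704 176.6  ] [ 0.6096 -0.3234  0.1044]
  tip 0.59 [454.528 203.8  ] [ 0.5401 -0.3353  0.1044]
  shank pts 26 [ 0.5377 -0.3377  0.1294]
side predicted px [417.6433 255.5956]
  tip 0.74 [464.32 296.72] [ 0.5267 -0.4932  0.1044]
  tip 0.71 [393.408 272.4  ] [ 0.4547 -0.3562  0.1044]
  tip 0.66 [438.784 315.32 ] [ 0.4441 -0.5031  0.1044]
  tip 0.59 [419.392 255.52 ] [ 0.5436 -0.3427  0.1044]
  shank pts 87 [ 0.5364 -0.3447  0.138 ]
0.108 28 [ 0.5369 -0.3435  0.1159]
0.125 24 [ 0.5366 -0.344   0.1324]
0.14 29 [ 0.5364 -0.3444  0.1487]
0.17 100 [ 0.5335 -0.3464  0.1806]
```

```bash
python3 -m creep '[-0.0005,-0.0005,0.01,0,0,0,-1, -0.0005,-0.0005,0.025,0,0,0,-1, -0.0005,-0.0005,0.035,0,0,0,-1, -0.0005,-0.0005,0.042,0,0,0,-1, -0.0005,-0.0005,0.049,0,0,0,-1, -0.0005,-0.0005,0.056,0,0,0,-1, -0.0005,-0.0005,0.063,0,0,0,-1, -0.0005,-0.0005,0.07,0,0,0,-1, -0.0005,-0.0005,0.07,0,0,0,-1]'; python3 gw.py "0.5394 -0.340 0.1067 -9"
```

```text
clock: 26.65
tcp_pos: [0.5387, -0.3398, 0.1571]
orientation: [0.997, -0.079, -0.001, -0.0]
ft_force: [0.1, -0.3, -0.7]
opening: 0.0212
gripper_force: 59.2
tcp [ 0.5387 -0.3398  0.1571] j [-0.562  0.552  0.277  1.297 -0.     2.737] f [ 0.1 -0.3 -0.7]
0.0014,0.0002,0.0840,-0.0000,0.0003,-0.0001
```

```bash
python3 -m creep '[0.0007,0.0001,0.01,0,0,0,-1, 0.001,0.0002,0.022,0,0,0,-1, 0.001,0.0002,0.034,0,0,0,-1, 0.001,0.0002,0.046,0,0,0,-1, 0.001,0.0002,0.058,0,0,0,-1, 0.001,0.0002,0.068,0,0,0,-1, 0.001,0.0002,0.076,0,0,0,-1, 0.001,0.0002,0.0815,0,0,0,-1, 0.001,0.0002,0.0815,0,0,0,-1, 0.001,0.0002,0.0815,0,0,0,-1]'; python3 gw.py "0.5394 -0.340 0.1067 -9"
```

```text
clock: 27.65
tcp_pos: [0.5397, -0.3403, 0.1091]
orientation: [0.997, -0.079, -0.0, 0.0]
ft_force: [-0.1, 0.3, -0.4]
opening: 0.0216
gripper_force: 59.2
tcp [ 0.5397 -0.3403  0.1091] j [-0.562  0.584  0.202  1.189 -0.     2.737] f [-0.1  0.3 -0.4]
-0.0005,-0.0004,0.0041,0.0001,0.0000,-0.0001
```

```bash
python3 -m creep '[0,0,0.0015,0,0,0,-1, 0,0,0.003,0,0,0,-1, 0,0,0.0035,0,0,0,-1, 0,0,0.0035,0,0,0,-1]'; python3 -m creep '[0,0,0,0,0,0,1, 0,0,0,0,0,0,1, 0,0,0,0,0,0,1, 0,0,0,0,0,0,1, 0,0,0,0,0,0,1, 0,0,0,0,0,0,1, 0,0,0,0,0,0,1, 0,0,0,0,0,0,1, 0,0,0,0,0,0,1, 0,0,0,0,0,0,1]'
```

```text
clock: 28.05
tcp_pos: [0.5396, -0.3402, 0.1069]
orientation: [0.997, -0.079, -0.0, 0.0]
ft_force: [0.8, -0.3, -0.7]
opening: 0.0211
gripper_force: 59.2
clock: 29.05
tcp_pos: [0.5396, -0.3402, 0.1069]
orientation: [0.997, -0.079, -0.0, 0.0]
ft_force: [-0.6, 0.2, 0.7]
opening: 0.0853
gripper_force: 0.0
```

Released. I'll withdraw straight up, move aside, and check the stylus and buttons numerically.

```bash
python3 -m creep '[0,0,-0.02,0,0,0,1, 0,0,-0.06,0,0,0,1, 0,0,-0.12,0,0,0,1, 0,0,-0.18,0,0,0,1, 0,0,-0.22,0,0,0,1, -0.05,0,-0.24,0,0,0,1, -0.12,0,-0.24,0,0,0,1, -0.2,0,-0.24,0,0,0,1, -0.27,0,-0.24,0,0,0,1, -0.3,0,-0.24,0,0,0,1]'; python3 -m creep '[0,0,0,0,0,0,1, 0,0,0,0,0,0,1]' >/dev/null
python3 - <<'E'
from h import *
np.set_printoptions(precision=4,suppress=True)
F=R.from_euler('z',.232).as_matrix()
for n in("top","side"):
    p=read_camera(n);w=pts(p)
    q=w[np.all((w>[.50,-.375,.15])&(w<[.575,-.30,.18]),-1)];print(n,"stylus top",len(q),cv2.minAreaRect((q[:,:2]*1000).astype(np.float32)) if len(q) else "",np.percentile(q[:,2],[50,90]) if len(q) else "")
    f=(w-[.551,.0635,0])@F  # frame coords
    m=np.all((f>[-.12,-.15,.0335])&(f<[.12,.15,.042]),-1).astype(np.uint8)
    k,l,st,ce=cv2.connectedComponentsWithStats(m)
    for i in range(1,k):
        if st[i,4]>25: r=f[l==i];print("  tab-like",st[i,4],"mean",r.mean(0)*1000,"ext",np.ptp(r[:,:2],axis=0)*1000)
    for l in("driver","file","jar","jar_lid"):
        for d in silhouettes(p,l)[:1]: print("  ",l,np.array(d["position"])*[640,400])
E
```

```text
clock: 30.05
tcp_pos: [0.3587, -0.311, 0.2524]
orientation: [0.997, -0.08, -0.0, 0.0]
ft_force: [0.6, -1.7, 0.7]
opening: 0.085
gripper_force: 0.0
top stylus top 103 ((538.720947265625, -340.42266845703125), (21.644044876098633, 21.664939880371094), 83.0448989868164) [0.1642 0.1667]
  tab-like 434 mean [ 27.9927 -23.1943  39.2905] ext [68.3528 68.3931]
  tab-like 129 mean [ 18.6054 111.1189  37.175 ] ext [56.175 24.556]
  tab-like 119 mean [-78.7562 -36.1384  37.6116] ext [23.3073 57.7539]
  tab-like 113 mean [-78.7652  44.3676  37.5076] ext [23.4527 55.5086]
   driver [294.272 207.4  ]
   file [455.168 229.   ]
   jar_lid [300.8  190.32]
side stylus top 118 ((537.7057495117188, -343.64752197265625), (21.203929901123047, 23.696226119995117), 81.80691528320312) [0.162  0.1651]
  tab-like 62 mean [ 17.3079 109.7905  36.3984] ext [62.1178 25.7763]
  tab-like 172 mean [ 18.015  -20.8842  38.5652] ext [63.2319 74.1597]
  tab-like 70 mean [-79.5449  42.3422  36.5459] ext [25.5015 60.382 ]
  tab-like 72 mean [-80.3527 -38.8007  36.5016] ext [24.6108 55.8693]
   driver [373.376 267.72 ]
   jar [243.968 155.08 ]
   jar_lid [326.528 199.52 ]
```

```bash
python3 -c "from bench import *; print(job_done())"
```

```text
the job is handed in; nothing more can be done
None
```

I traced the whole gap with the stylus, and the final measurements show all three turn-buttons lying along the rails and the stylus back at full depth in its rack hole. The job is handed in, but no verdict came back.

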